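# Hang the ring gauge on the peg beside the loupe

## Robot

A 6-joint arm with a two-finger parallel gripper is mounted at the origin on the work surface. World frame = base frame: x ahead of the robot, y to its left, z up, the work surface at z = 0. Lengths are in m, angles in rad, forces in N, time in s.
With the tool pointing down it reaches from about 0.425 to 0.95 m from the base axis. Payload 14.7 kg.
Tool frame: the origin (TCP) lies midway between the tips of the shut fingers; the grasp point (between the pads) lies 19 mm behind it; z points along the fingers, y is the line along which they close (so a half turn about z gives the same grasp; the last joint's range is limited). The gripper opens to 85 mm and grips with 20 to 120 N. Pads are 22 mm wide; open, the fingers measure 114 mm over their backs; the gripper's body (76 mm by 85 mm) begins 54 mm behind the grasp point. The pads swing forward as they close: fully open they stand 13 mm farther back than shut.
Start: joints at [-0.047, 0.48, 1.596, -0, 1.065, -0.047], TCP at [0.65, 0, 0.231] pointing down, gripper open.
Joint ranges: [-2.75, 2.75], [-0.82, 2.05], [0.23, 2.67], [-1.56, 4.7], [0.09, 2.69], [-2.92, 2.92]. Speed limits (rad/s): [1.89, 1.89, 2.39, 3.01, 3.01, 3.01].

## Interface

Orientations are given as a 3x3 rotation matrix whose columns are the frame's x, y, z axes.
In Python, from workcell import move_ptp, servo_line, set_joints, gripper_open, grasp, hold, ik, get_state, camera, camera_info, PlanningError, job_done, look_for, trace gives the robot as it stands. Calls block until the motion is done:
- move_ptp(position, orientation): joint-space move of the TCP to a pose.
- servo_line(position, orientation=None, vel=0.15, stop_force=None): straight line of the TCP; orientation=None keeps the orientation; vel is the mean speed in m/s. With stop_force (N) it stops when the force on the tool has changed by that much, and returns True; else False.
- set_joints(angles): joint-space move.
- gripper_open() and grasp(): open the fingers fully, or close them until they stop; the grip force is fixed at half the most.
- hold(seconds).
- ik(position, orientation): joint angles nearest the present ones, or None.
- get_state(): the state.
- camera(name): name is "scene" or "side" or "wrist"; returns (picture, depth): 384x512x3 uint8, red, green, blue; 384x512 float32, m along the optical axis (not along the pixel's ray), 0 where there is no reading.
- camera_info(name): a dict with "vfov" (degrees; the focal length in pixels is half the picture's height over the tangent of half this angle, whatever the lens; pixels are square), "cx", "cy" (the principal point, pixels), "rvec" (rotation vector, rad) and "tvec" (3), from world to camera coordinates, as OpenCV has them. Camera axes: x right, y down, z forward; pixel columns grow to the right and rows downward; lengths in m; the calibration is good to about 2 mm. A picture is of the moment at which its call begins: read the wrist's pose just before it. camera_info takes no time and is no camera call; for the wrist camera it gives the pose at the moment of the call.
A pose or a line that the arm cannot do raises PlanningError and nothing moves.
- job_done(): hands the job in; it is judged then, once.
Trained networks look in the newest picture that a camera, given by its name, has taken for a name from the list of things; names that differ only in an ending like _2 or _b are one class to them, and where a whole thing is asked for, a point or a joint stands for the part that bears it (a point fixed in the world has none). Each returns a list of dicts, best first, with "p" (0 to 1); they miss things now and then, are a little off and sometimes report something else, mostly with a low value. They report only what shows in the picture. A call takes as long as a camera call. They do not tell look-alikes from the thing itself.
- look_for(camera, query): "box" ([left, top, right, bottom] in pixels, round what is visible of it).
- trace(camera, query): "region" (384x512 bool, what is visible of it) and "box" ([left, top, right, bottom] in pixels, round what is visible of it).
The state is a dict: "time": time; "joint_positions": joint angles; "joint_vel": joint speeds; "tau": joint torques, N m; "tool_pos": TCP position; "tcp_rot": TCP orientation; "ft_force": force on the tool from outside, world axes, zero at the start; "wrist_torque": the same for the moment, N m; "grip_width": finger opening in m; "grip_force": force on a finger pad.
Only numpy, scipy, OpenCV 4.12 (cv2) and the standard library are available. Lean on these libraries where they do the work, as an engineer would, in place of code of your own. Each camera call takes 0.05 s, during which the arm holds its last target. There are 200 camera calls.

## Task

Draw the brass ring gauge out of its wooden block and hang it by its eye on the steel peg, in front of the loupe that already hangs there. Then gently slide the pair back along the peg until the loupe is snug against the red bumper and the gauge is flush against the loupe, and let go. Leave the loupe hanging, never push hard on it, and leave the other things on the bench alone.

Things in the scene. Friction and masses are not known exactly. Their poses are not given: they have to be found in the camera images.
- stand: Fixed hook stand, grey base 200 x 90 x 12 mm; origin: centre of its underside, z up, x away from the robot within 0.5 rad. A level round steel peg, 8 mm thick, runs along x at y = 0, axis 165 mm up, from its free tip at x = -73 mm (turned up, end 16 mm above the axis) to a post at x = +82 mm, no higher than the peg. On it sits a red bumper, see peg.
- peg (a point): On the peg's axis straight above the stand's origin, 165 mm up; axes as the stand's: x along the peg, away from the tip. A red bumper disc, 32 mm across, rides on the peg before a clamped ring; the centre of its front face (stop_face) lies anywhere from x = +2 to +42 mm here, differs each time and is NOT reported: feel for it. It is sprung: yields 1 mm per 4 N, 6 mm at most.
- loupe: Blue hand magnifier, 0.08 kg, fragile: pushes on it must stay under 10 N. Hangs on the peg, free to slide, 10 mm thick along the peg, its centre at first 12 to 30 mm on the tip side of peg. Origin: bottom of the lens, mid-thickness; z up, x along the peg. 54 mm lens, above it an eye frame 46 mm wide; top 104 mm above the origin, 16 mm above the peg axis.
- loupe_eye (a point): Point in the loupe's eye that lies on the peg axis when it hangs, 88 mm above its origin.
- gauge: Flat upright brass plate, 0.13 to 0.25 kg, same from both sides. Origin: centre of its bottom edge; z up, x = 10 mm thickness, y = 50 mm width. Plate to 70 mm; eye 26 mm wide from 70 to 104 mm at mid-width (roof a shallow V that centres on the peg); top bar to 116; green grip 24 (y) x 12 (x) mm from 116 to 158 mm. Starts upright in the block's 26 mm deep slot.
- gauge_eye (a point): Point in the gauge's eye that lies on the peg axis when it hangs: 99.6 mm above its origin, on its mid-plane.
- gauge_grip (a point): Point to pinch on the green grip, across its 24 mm width: 144 mm above the gauge's origin.
- block: Fixed wooden block 83 x 90 x 34 mm, origin at the centre of its underside, with a slot 12.5 x 54 mm whose floor is 8 mm up, in which the gauge stands; the slot's length is along the block's y.
- jar: Bystander: amber jar, 54 mm across, 75 mm high, origin under its centre.
- tin: Bystander: aluminium tin, 60 mm across, 45 mm high, origin under its centre.
- mandrel: Bystander: steel ring mandrel, a cone on a 52 mm foot, 105 mm high, origin under its centre.
Not all that is in view belongs to the job. Of the things shaped like the gauge, the brass one is meant.

How it is judged:
By the outcome, as a careful person would: the job done as asked, in the order asked, and still so for the second after the job is handed in, with the robot touching nothing.
It also fails if it takes over 54 s, if anything falls off the work surface, if the arm or the gripper's body presses on something with over 40 N, if the wrist force passes 120 N, or if a joint passes its speed limit or range.

## Working session

There is one attempt and no reset: what is moved stays moved. The work goes in short steps, each a Python script; the robot and the scene stay as the last script left them, time stands still between calls to the robot, and variables do not carry over. Pictures are saved under pics/ and viewed, at most 10 in all, crops included, and the job is handed in when it is done.

```bash
mkdir -p pics; cat > h.py <<'E'
import numpy as np, cv2
from workcell import *
def cloud(name, d, info):
    f=d.shape[0]/2/np.tan(np.radians(info["vfov"])/2)
    v,u=np.mgrid[:d.shape[0],:d.shape[1]]
    P=np.stack([(u-info["cx"])/f*d,(v-info["cy"])/f*d,d],-1)
    R=cv2.Rodrigues(np.array(info["rvec"],float))[0]
    W=(P-np.array(info["tvec"]).ravel())@R
    W[d==0]=np.nan
    return W
def snap(name,fn=None):
    info=camera_info(name); p,d=camera(name)
    if fn: cv2.imwrite(fn,p[...,::-1])
    return p,cloud(name,d,info)
E
python3 - <<'E'
from h import *
ims=[]
for c in("scene","side"):
    p,W=snap(c); ims.append(p); np.save(c+".npy",W); np.save(c+"_p.npy",p)
    for q in("gauge","loupe","stand","block","jar","tin","mandrel"):
        for r in trace(c,q):
            X=W[r["region"]]; X=X[~np.isnan(X[:,0])]
            print(c,q,round(r["p"],2),np.round(r["box"]),np.round(np.median(X,0),3) if len(X) else None, np.round(np.percentile(X,[2,98],axis=0),3).tolist() if len(X) else None, np.median(p[r["region"]],0))
    cv2.imwrite("pics/%s.png"%c,p[...,::-1])
print(get_state())
E
```

```text
scene gauge 0.81 [289. 142. 308. 193.] [0.47  0.057 0.07 ] [[0.374, 0.039, -0.0], [0.487, 0.073, 0.158]] [203. 125. 136.]
scene gauge 0.78 [302. 174. 324. 221.] [0.585 0.117 0.091] [[0.575, 0.093, 0.032], [0.593, 0.141, 0.165]] [126. 119.  52.]
scene loupe 0.96 [192. 133. 216. 167.] [ 0.542 -0.163  0.128] [[0.363, -0.246, -0.001], [0.563, -0.145, 0.182]] [ 71.5 108.  155. ]
scene loupe 0.19 [304. 175. 323. 221.] [0.585 0.118 0.087] [[0.475, 0.091, 0.0], [0.593, 0.142, 0.165]] [129. 121.  55.]
scene stand 0.9 [181. 121. 230. 223.] [ 0.581 -0.156  0.012] [[0.466, -0.209, 0.003], [0.655, -0.114, 0.176]] [202. 200. 211.]
scene block 0.56 [287. 201. 337. 245.] [0.608 0.122 0.032] [[0.557, 0.068, 0.004], [0.632, 0.166, 0.036]] [219.5 167.5 105. ]
scene jar 0.76 [232. 246. 260. 286.] [0.783 0.022 0.055] [[0.752, -0.004, 0.004], [0.794, 0.043, 0.077]] [160. 102.  48.]
scene jar 0.34 [181. 121. 231. 227.] [ 0.58  -0.156  0.012] [[0.461, -0.212, 0.001], [0.655, -0.114, 0.176]] [202. 200. 211.]
scene tin 0.68 [134. 155. 156. 178.] [ 0.546 -0.349  0.038] [[0.513, -0.381, 0.005], [0.562, -0.329, 
[... 1262 characters left out ...]
6510754e+00, -4.66245657e-02]), 'joint_vel': array([ 0.00107027,  0.00027988,  0.00050907, -0.00097615, -0.0010822 ,
       -0.00072639]), 'tau': array([ 1.14874169e-03, -9.50392485e+01, -4.30619073e+01,  5.49735830e-07,
        1.32759033e-03, -5.30824911e-05]), 'tool_pos': array([6.49995107e-01, 9.82255512e-06, 2.31311255e-01]), 'tcp_rot': array([[-2.45500177e-05,  1.00000000e+00,  8.63981558e-06],
       [ 1.00000000e+00,  2.45501556e-05, -1.59658557e-05],
       [-1.59660678e-05,  8.63942362e-06, -1.00000000e+00]]), 'ft_force': array([0.19765091, 0.24571165, 0.73362456]), 'wrist_torque': array([ 0.04048222, -0.01937608,  0.03085891]), 'grip_force': 0.0, 'grip_width': 0.08542715417713224}
```

View pics/scene.png

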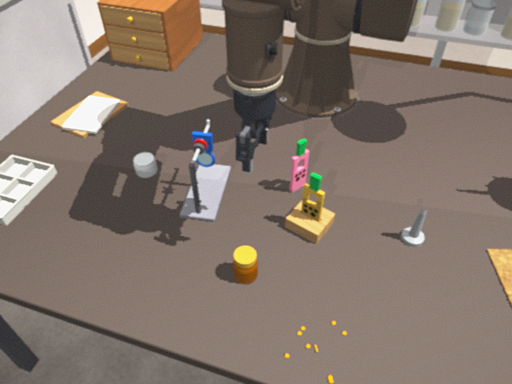

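View pics/side.png

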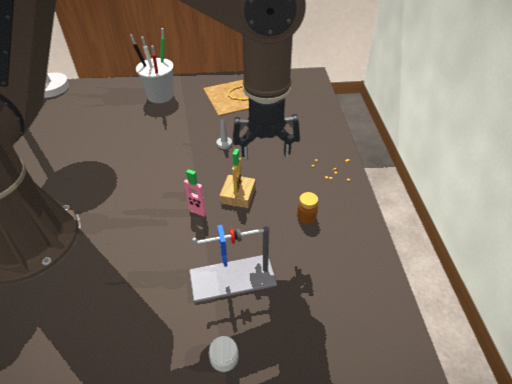

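The scene view shows the brass gauge in its block at about (313,195). The pink look-alike is at (300,165), and the loupe on the peg with the red bumper behind it is at (203,145). The side view agrees, with the gauge at (238,172), the peg from (195,240) to (265,231) and the bumper at (233,236). Next I'll fit the poses.

```bash
python3 - <<'E'
from h import *
def rect(X):
    return cv2.minAreaRect((X[:,:2]*1000).astype(np.float32))
for c in("scene","side"):
    W=np.load(c+".npy"); p=np.load(c+"_p.npy").astype(int); x,y,z=W[...,0],W[...,1],W[...,2]
    r,g,b=p[...,0],p[...,1],p[...,2]
    def show(n,m):
        X=W[m]; print(c,n,len(X),np.round(np.median(X,0),4),np.round(np.percentile(X,[3,97],axis=0),4).tolist(), np.round(rect(X)[0],1),np.round(rect(X)[1],1),round(rect(X)[2],1)); return X
    near=(x>.42)&(x<.72)&(y>-.26)&(y<-.08)
    show("base",near&(z>.006)&(z<.02)&(r>150))
    peg=near&(z>.155)&(z<.178)&(abs(r-b)<40)&(r>100)
    X=show("peg",peg); l=cv2.fitLine(X[:,:2].astype(np.float32),cv2.DIST_HUBER,0,.001,.001).ravel(); print("  line",l, np.arctan2(l[1],l[0]))
    show("post",near&(z>.03)&(z<.155)&(r<110)&(abs(r-b)<40))
    show("red",near&(z>.14)&(r>g+80)&(r>b+80))
    show("blue",near&(z>.06)&(b>r+60))
    nb=(x>.52)&(x<.66)&(y>.04)&(y<.2)
    X=show("block",nb&(z>.027)&(z<.042)&(r>150)&(b>60))
    X=show("green",nb&(z>.115)&(g>r+50)); print("  top",np.median(X[X[:,2]>.155],0) if (X[:,2]>.155).any() else 0)
    X=show("plate",nb&(z>.045)&(z<.125)&(r>g)); l=cv2.fitLine(X[:,:2].astype(np.float32),cv2.DIST_HUBER,0,.001,.001).ravel(); print("  line",l,np.arctan2(l[1],l[0]))
i=camera_info("wrist");R=cv2.Rodrigues(np.array(i["rvec"]))[0];print(i, -R.T@np.array(i["tvec"]).ravel(),R)
E
```

```text
scene base 1357 [ 0.5483 -0.1549  0.0114] [[0.4649, -0.2089, 0.0087], [0.6475, -0.1166, 0.0142]] [ 555.4 -165.9] [201.2  89.9] 9.1
scene peg 139 [ 0.5803 -0.161   0.1681] [[0.4868, -0.1796, 0.1594], [0.6328, -0.1505, 0.1774]] [ 561.3 -167.7] [150.8  31.8] 17.3
  line [ 0.9868441   0.16167477  0.5696892  -0.16353922] 0.16238752
scene post 206 [ 0.6417 -0.1513  0.1022] [[0.543, -0.1596, 0.0342], [0.6443, -0.1465, 0.1531]] [ 589.8 -156.9] [ 25.6 111.1] 87.8
scene red 46 [ 0.5638 -0.1613  0.176 ] [[0.5488, -0.1782, 0.1661], [0.5676, -0.1506, 0.1806]] [ 556.5 -167.1] [30.6 25.3] 27.0
scene blue 281 [ 0.5421 -0.1572  0.1639] [[0.5339, -0.1887, 0.0831], [0.5491, -0.1451, 0.1822]] [ 540.2 -165.9] [39.7 42.5] 54.8
scene block 675 [0.5977 0.1263 0.0335] [[0.5526, 0.0719, 0.0298], [0.6276, 0.1646, 0.0365]] [581.6 117.1] [90.7 84.6] 73.3
scene green 168 [0.5857 0.1177 0.1528] [[0.5767, 0.1065, 0.1291], [0.5896, 0.1284, 0.1666]] [582.1 117.8] [23.9 12.5] 72.5
  top [0.58359828 0.11805457 0.16409257]
scene plate 474 [0.5851 0.1189 0.0804] [[0.5757, 0.0938, 0.0478], [0.5928, 0.1414, 0.1234]] [581.6
[... 954 characters left out ...]
[0.5735, 0.1047, 0.1339], [0.5876, 0.1264, 0.1696]] [582.1 116.6] [26.3 12.3] 65.1
  top [0.58142677 0.11178784 0.16629148]
side plate 178 [0.5814 0.1023 0.0825] [[0.5704, 0.0931, 0.0485], [0.5927, 0.1393, 0.1222]] [581.7 117.4] [53.6 11.1] 71.3
  line [0.35972357 0.9330589  0.5819347  0.10983325] 1.2028247
{'vfov': 71.95131198333085, 'cx': 253.5830008596199, 'cy': 194.75585358106332, 'rvec': array([-2.83155620e+00,  1.14721329e-03, -1.54710092e-03]), 'tvec': array([-0.64956317, -0.03851907,  0.37998116])} [0.64916733 0.07884154 0.37438949] [[ 9.99999097e-01 -6.24292858e-04  1.19031546e-03]
 [-9.57684890e-04 -9.52322327e-01  3.05092229e-01]
 [ 9.43097088e-04 -3.05093094e-01 -9.52322065e-01]]
```

```bash
cat >> h.py <<'E'
S=np.array([.5555,-.1658]); YS=.163; G=np.array([.582,.1172]); YG=np.radians(72.3-90)
def ori(yaw,s=1):  # tool y along +-(frame y), z down
    y=s*np.array([-np.sin(yaw),np.cos(yaw),0]); z=np.array([0,0,-1.]); return np.c_[np.cross(y,z),y,z]
def peg(x,dz=0,dy=0): # TCP for gauge_eye at peg coords (x,dy,dz)
    a=S+x*np.array([np.cos(YS),np.sin(YS)])+dy*np.array([-np.sin(YS),np.cos(YS)])
    return np.r_[a,.165+dz+.0444-.019]
E
python3 - <<'E'
from h import *
for s in(1,-1):
    print(s,[np.round(q,2) if (q:=ik(p,o)) is not None else None for p,o in((np.r_[G,.133],ori(YG,s)),(np.r_[G,.30],ori(YG,s)),(peg(-.1,.0186),ori(YS,s)),(peg(-.1,.09),ori(YS,s)),(peg(0),ori(YS,s)))])
j=[ik(np.r_[G,.2],ori(YG,s)) for s in(1,-1)]
s=1 if j[1] is None or (j[0] is not None and abs(j[0][5])<abs(j[1][5])) else -1
print(s)
move_ptp(np.r_[G,.20],ori(YG,s))
snap("wrist","pics/w1.png")
st=get_state();print(st["time"],st["tool_pos"])
E
```

```text
1 [array([ 0.15,  0.52,  1.82, -0.  ,  0.8 , -1.11]), array([ 0.15,  0.34,  1.65, -0.  ,  1.16, -1.11]), array([-0.44,  0.29,  1.98, -0.  ,  0.88, -2.17]), array([-0.44,  0.2 ,  1.89, -0.  ,  1.05, -2.17]), array([-0.34,  0.43,  1.8 , -0.  ,  0.91, -2.08])]
-1 [array([ 0.15,  0.52,  1.82, -0.  ,  0.8 ,  2.03]), array([ 0.15,  0.34,  1.65, -0.  ,  1.16,  2.03]), array([-0.44,  0.29,  1.98, -0.  ,  0.88,  0.97]), array([-0.44,  0.2 ,  1.89, -0.  ,  1.05,  0.97]), array([-0.34,  0.43,  1.8 , -0.  ,  0.91,  1.07])]
1
1.8833 [0.5825035  0.1168073  0.20019016]
```

View pics/w1.png

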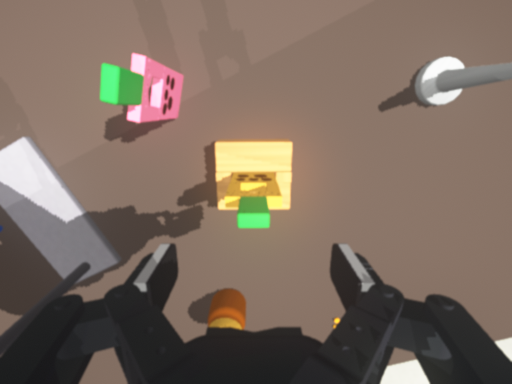

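The green grip at (253,212) is centred between the fingers and square to them. The block is at (254,175) and the pink look-alike at (150,88) is clear of the gripper. I'll descend and grasp.

```bash
python3 - <<'E'
from h import *
print(servo_line(np.r_[G,.133],ori(YG),vel=.08,stop_force=8))
f0=get_state()["ft_force"]; grasp(); st=get_state(); print(st["grip_width"],st["grip_force"],st["ft_force"]-f0)
servo_line(np.r_[G,.17],vel=.06); servo_line(np.r_[G,.30],vel=.2)
st=get_state(); print(st["grip_width"],st["ft_force"]-f0,st["time"])
p=peg(-.115,.0186); 
move_ptp(np.r_[p[:2],.30],ori(YS)); servo_line(p,vel=.15)
p,W=snap("wrist","pics/w2.png"); 
for c in("scene","side"):
    p,W=snap(c); x,y,z=W[...,0],W[...,1],W[...,2]; r,g,b=[p[...,i].astype(int) for i in range(3)]
    m=(x<.56)&(x>.4)&(y>-.24)&(y<-.12)&(z>.07)&(z<.21)
    mg=m&(x<.475)&(r>b+40)
    np.save("thr_%s.npy"%c,W)
    X=W[mg]; print(c,len(X), np.round(np.percentile(X,[3,50,97],axis=0),4).tolist() if len(X) else 0)
    cv2.imwrite("pics/t_%s.png"%c,cv2.resize(p[...,::-1][100:290,120:360] if c=="scene" else p[...,::-1][180:320,130:310],None,fx=3,fy=3))
st=get_state();print(st["time"],st["tool_pos"])
E
```

```text
False
0.023029215919488817 58.85124921798706 [-0.45097288 -1.18788196  4.52327763]
0.02294680785131548 [-0.69546049 -0.90899978 -3.42435221] 5.0333
scene 535 [[0.4362, -0.2066, 0.0893], [0.4446, -0.1771, 0.1528], [0.4504, -0.1596, 0.2002]]
side 218 [[0.4415, -0.2095, 0.0946], [0.4465, -0.2073, 0.157], [0.451, -0.1703, 0.2032]]
7.2 [ 0.44265904 -0.18464042  0.20991556]
```

View pics/w2.png

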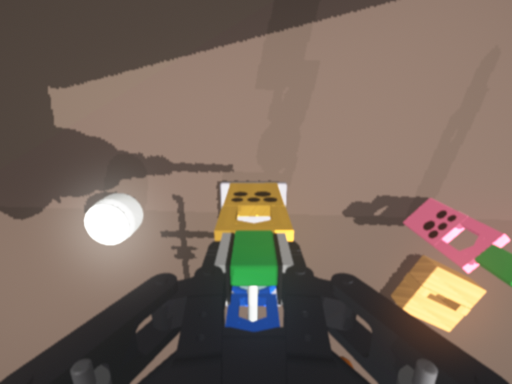

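View pics/t_side.png

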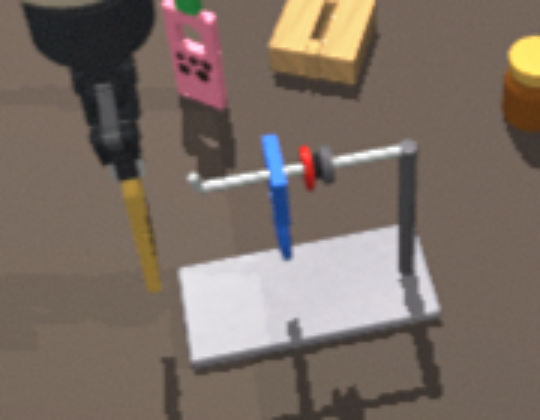

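The wrist view shows the plate at (255,210) and the peg with the loupe at (253,305) lined up. In the side crop the gauge hangs upright at (140,240), ahead of the peg tip at (195,180), with the loupe at (277,195) and the bumper at (308,168). I'll thread it on and lower it.

```bash
python3 - <<'E'
from h import *
F=lambda:np.mean([ (hold(.03),get_state()["ft_force"])[1] for _ in range(5)],0)
f=F(); hit=servo_line(peg(-.042,.0186),vel=.05,stop_force=3); print("thread",hit,get_state()["tool_pos"],F()-f)
if not hit:
    f=F(); hit=servo_line(peg(-.042,-.004),vel=.02,stop_force=1.5); print("lower",hit,get_state()["tool_pos"]-peg(-.042),F()-f, f)
snap("scene")
p,W=snap("side"); cv2.imwrite("pics/t2.png",cv2.resize(p[...,::-1][180:320,130:310],None,fx=3,fy=3))
print(get_state()["time"])
E
```

```text
thread False [ 0.51381079 -0.17265449  0.20902665] [-0.47654434 -0.3146623   0.41428951]
lower True [-3.98405310e-05 -4.15629449e-08  4.11110722e-04] [-0.20447695 -0.20983805  7.89507214] [ 0.01824136  0.0098315  -1.88233646]
10.425
```

View pics/t2.png

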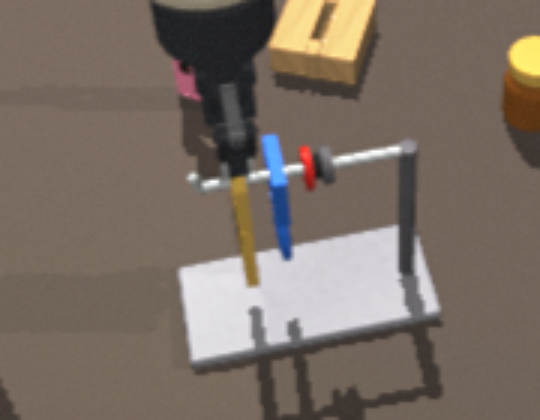

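The gauge at (245,230) is on the peg between the tip and the loupe. It is resting at the calibrated height with a slight press, so I'll ease that off and slide slowly.

```bash
python3 - <<'E'
from h import *
F=lambda:np.mean([ (hold(.03),get_state()["ft_force"])[1] for _ in range(5)],0)
ax=np.array([np.cos(YS),np.sin(YS),0])
dz=.0004
for _ in range(6):
    f=F()
    if f[2]<-.8: break
    dz+=.0004; servo_line(peg(-.042,dz),vel=.01)
print("dz",dz,F())
f=F(); x=-.042
hit=servo_line(peg(-.024,dz),vel=.015,stop_force=2.5); print(hit,F()-f,(F()-f)@ax)
if not hit:
    hit=servo_line(peg(.03,dz),vel=.008,stop_force=2.5)
g=F(); t=get_state(); print(hit,g-f,(g-f)@ax,(t["tool_pos"]-peg(0))@ax,t["time"])
p,W=snap("side"); cv2.imwrite("pics/t3.png",cv2.resize(p[...,::-1][180:320,130:310],None,fx=3,fy=3))
E
```

```text
dz 0.0012000000000000001 [-0.25047198  0.16494933 -1.34399011]
False [-0.11923188 -0.02869362  0.06657028] -0.011251069635585954
True [ 0.13389822 -0.1673683   4.28086556] 0.10496299435370426 -0.009026830583126916 16.2833
```

View pics/t3.png

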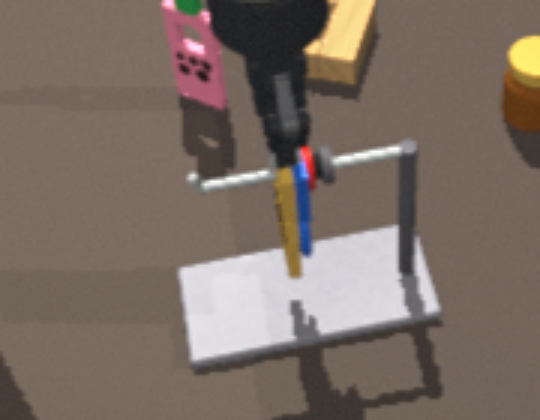

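The gauge (288,215), loupe (303,205) and bumper (310,165) look almost closed up. The force that stopped the slide was vertical, though, so I'll unload that and check the axial force.

```bash
python3 - <<'E'
from h import *
ax=np.array([np.cos(YS),np.sin(YS),0])
def F(): return np.mean([ (hold(.03),get_state()["ft_force"])[1] for _ in range(5)],0)
t=get_state(); x=(t["tool_pos"]-peg(0))@ax; dz=t["tool_pos"][2]-peg(0)[2]
print(x,dz,t["ft_force"],t["wrist_torque"])
for _ in range(8):
    f=F()
    if f[2]<-.8: break
    dz+=.0004; servo_line(peg(x,dz),vel=.01)
print("dz",dz,F(),get_state()["wrist_torque"])
for i in range(6):
    x+=.0005; servo_line(peg(x,dz),vel=.006,stop_force=4); f=F(); t=get_state()
    print(round(x,4),np.round(t["tool_pos"]-peg(x,dz),4),np.round(f,2),round(f@ax,2),np.round(t["wrist_torque"],3))
    if -(f@ax)>2 or f[2]>2.5: break
print(t["time"])
E
```

```text
-0.009034477679041359 0.0006829980752451892 [-0.68212782 -0.63531664  2.17565427] [-0.11398474 -0.05576171  0.00888258]
dz 0.0010829980752451891 [-0.17093827 -0.30655155 -1.82690299] [0.01156664 0.10962305 0.02263234]
-0.0085 [-0.0002  0.     -0.0001] [-2.68 -0.5  -1.6 ] -2.73 [-0.081  0.496 -0.021]
17.5
```

```bash
python3 - <<'E'
from h import *
ax=np.array([np.cos(YS),np.sin(YS),0])
gripper_open(); hold(.3); t=get_state(); print(t["grip_width"],t["ft_force"])
p=t["tool_pos"]; servo_line(p+[0,0,.04],vel=.05); servo_line(p+[0,0,.12],vel=.2); hold(.5)
q=p-ax*.10+[0,0,.16]
im,W=snap("wrist"); a=im[...,::-1]
cam={}
out=[cv2.resize(a,(400,300))]
for c,sl in(("side",np.s_[180:320,130:310]),("scene",np.s_[100:240,150:330])):
    p,W=snap(c); out.append(cv2.resize(p[...,::-1][sl],(400,300),interpolation=cv2.INTER_CUBIC))
    x,y,z=[W[...,i] for i in range(3)]; r,g,b=[p[...,i].astype(int) for i in range(3)]
    n=(x>.42)&(x<.72)&(y>-.26)&(y<-.08)&(z>.06)
    for nm,m in(("red",(r>g+80)&(r>b+80)),("blue",b>r+60),("brass",(r>b+50)&(abs(r-g)<80)),("green",g>r+50)):
        X=W[n&m]; X=X[X[:,2]>0.06]
        if len(X):
            d=(X[:,:2]-S); u=d@ax[:2]; v=d@np.array([-ax[1],ax[0]]); print(c,nm,len(X),np.round(np.percentile(u,[5,50,95]),4),np.round(np.percentile(v,[3,97]),4),np.round(np.percentile(X[:,2],[3,97]),4), "slope du/dz",np.round(np.polyfit(X[:,2],u,1)[0],3))
out.append(np.zeros_like(out[0]))
cv2.imwrite("pics/end.png",np.vstack([np.hstack(out[:2]),np.hstack(out[2:])]))
print(get_state()["time"])
E
```

```text
0.08522288518619534 [-0.28223597  0.01783223  0.56568408]
side red 29 [0.0065 0.0091 0.0107] [-0.0149  0.0062] [0.1693 0.1834] slope du/dz 0.006
side blue 154 [-0.0054 -0.0004  0.0037] [-0.0262  0.0183] [0.1079 0.2091] slope du/dz -0.006
side brass 240 [-0.0148 -0.0106  0.0376] [-0.0712  0.0101] [0.0756 0.5343] slope du/dz 0.105
side green 167 [-0.0155 -0.0077  0.0019] [-0.019   0.0164] [0.1809 0.2267] slope du/dz -0.213
scene red 38 [0.0042 0.0094 0.0121] [-0.0123  0.0124] [0.166  0.1803] slope du/dz -0.001
scene blue 256 [-0.0076  0.0021  0.0051] [-0.0222  0.0222] [0.0831 0.2232] slope du/dz -0.051
scene brass 123 [-0.0162 -0.0069  0.0108] [-0.0426  0.026 ] [0.0693 0.4838] slope du/dz 0.026
scene green 236 [-0.0115 -0.0045  0.004 ] [-0.0166  0.0189] [0.1204 0.2238] slope du/dz -0.111
20.575
```

View pics/end.png

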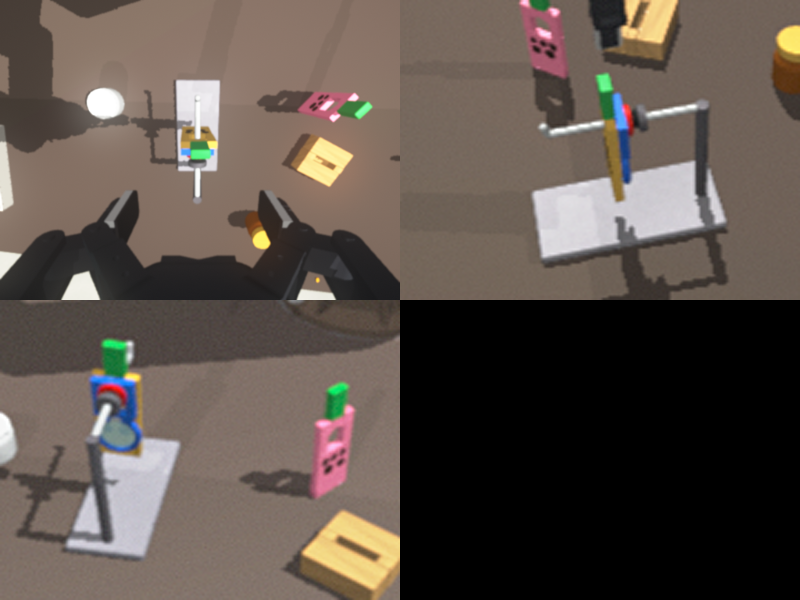

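All three are hanging together. In the side crop the gauge is at (613,140), the loupe at (622,140) and the bumper at (630,120). This resolution can't rule out a 1–2 mm gap at the bumper, so I'll look closely from above.

```bash
python3 - <<'E'
from h import *
p=peg(.0,0,-.10); o=ori(YS-np.pi/2)
move_ptp(np.r_[p[:2],.31],o); servo_line(np.r_[p[:2],.20],vel=.15); hold(.3)
info=camera_info("wrist"); im,W=snap("wrist")
np.save("close_p.npy",im)
f=192/np.tan(np.radians(info["vfov"])/2); c=peg(0)
uv,_=cv2.projectPoints(np.array([[c[0],c[1],.181]]),np.array(info["rvec"],float),np.array(info["tvec"],float),np.array([[f,0,info["cx"]],[0,f,info["cy"]],[0,0,1]]),None)
u,v=uv.ravel().astype(int); print(u,v,get_state()["time"])
y0=max(v-50,0);x0=max(u-65,0)
cv2.imwrite("pics/close.png",cv2.resize(im[y0:y0+100,x0:x0+130,::-1],None,fx=6,fy=6,interpolation=cv2.INTER_CUBIC))
E
```

```text
254 70 23.15
```

View pics/close.png

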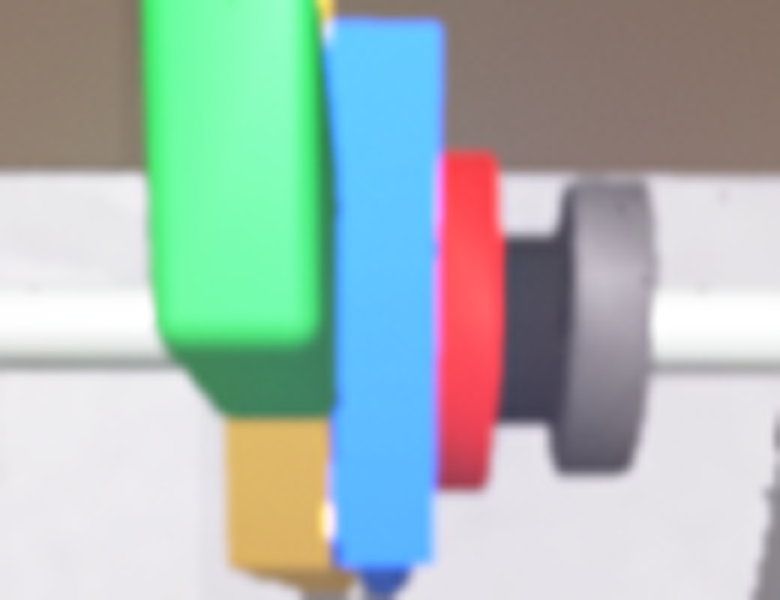

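From above, the brass bar (280,480) sits flush on the loupe (385,300), and the loupe sits against the red bumper (470,320) with no gap. I'm handing it in.

```bash
python3 -c "
from h import *
print(job_done())"
```

```text
the job is handed in; nothing more can be done
None
```

The brass gauge hangs on the peg flush against the loupe, the loupe is snug against the red bumper, and the job was handed in at about 23 s with the gripper clear; the judging result was not shown.

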